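Clamp the clay crock shut with its wire bail

TASK

Close the clay crock so the clay stays damp: put its lid on, knob up, so that it sits down evenly on the rim, then swing the wire bail up and over the knob until it snaps into the dish on top and stays clamped there. Leave the little stamp, the bottle and the ring cutter where they are and let go of everything.

Things in the scene. Friction and masses are not known exactly. Their poses are not given: they have to be found in the camera images.
- crock: Terracotta crock, open at the top, 92 mm outside diameter, 80 mm inside, 95 mm high; fixed to the worktop. Origin: centre of its underside; z up. Its +x and -x sides carry the pivots of the bail, which starts laid open toward the crock's +y side. Clay lumps inside reach 44 mm above the underside, well below the lid.
- crock_mouth (a point): Centre of the crock's mouth, level with the rim, 95 mm above its underside.
- bail_pivot (a point): Middle of the bail's hinge axis, on the crock's own axis, 61 mm above its underside. The hinge axis is the crock's x axis.
- lid: Loose terracotta lid, 0.2 kg, starts knob up. Origin: centre of underside; z up. Rubber plug (75 mm, tapering to 66) z 0-8 mm; flange, 92 mm diameter, z 8-15; straight knob, 48 mm diameter, z 15-35; cone to a lip 22 mm wide at z 45, with a dish 14 mm wide, 2.5 mm deep. Seated: flange on the rim, origin 87 mm above the crock's underside, plug has 2.5 mm play all round. Its yaw does not matter.
- lid_seat (a point): Centre of the dish floor on the lid's knob, 42.5 mm above the lid's origin.
- bail (a joint): Angle of the wire bail (5 mm wire, arms at x = +-56 mm of the crock, crossbar with a dip in its middle): 0 = straight up over the crock, positive = laid open toward the crock's +y side. Range -0.05 (a stop just past upright) to 1.75; starts at 1.05 to 1.4. Light friction holds it where it is left (0.6 N at the grip).
- bail_grip (a point): Centre of the wooden cross grip at the end of the bail: 15 mm in diameter, 26 mm long, its axis parallel to the hinge axis (crock's x), 100 mm from that axis, on two thin wires; z points away from the hinge. The crossbar wire's middle is 21 mm nearer to the hinge; the underside of its dip is 67 mm from the hinge.
- pivot_lift (a joint): Lift of the bail's sprung pivots, straight up, the whole bail with them (m): 0 = free, at most 0.009. Spring 1.2 N plus 1.2 N per mm. With the lid seated, the dip must be drawn over the knob's lip (lift about 4.5 mm, 6 to 10 N at the grip); then it drops into the dish, lift about 1.5 mm: clamped.
- wood_stamp: Turned wooden stamp, 33 mm in diameter, 62 mm high, standing behind the crock; bystander. Origin: centre of its underside.
- glaze_bone: Small bottle with a bone-coloured cap, 46 mm in diameter, 104 mm high, standing behind and right of the crock; bystander. Origin: centre of its underside.
- ring_cutter_1: Metal ring cutter, 67 mm in diameter, 22 mm high, lying to the left of the crock; bystander. Origin: centre of its underside.
Mind the look-alikes: they are no part of the job. What is shaped like the lid but yellow is not meant.

How it is judged:
On the way:
1. the lid sits on the crock's rim with the bail still open (horizontal distance between lid and crock below 0.005 m and z of lid in the frame of crock below 0.0895 m and angle between lid's own z axis and vertical below 0.06 rad and value of joint bail above 0.4 rad), for 0.2 s.
At the end, for the whole second after the job is handed in: The lid sits level (within 0.06 rad) and centred (within 5 mm) on the crock, its flange down on the rim within 2.5 mm; the bail stands upright (below 0.15 rad), its dip snapped into the dish of the knob so that its pivots are held lifted by 0.7 to 3 mm; all is at rest (horizontal distance between lid and crock below 0.005 m and z of lid in the frame of crock below 0.0895 m and angle between lid's own z axis and vertical below 0.06 rad and value of joint bail below 0.15 rad and value of joint pivot_lift between 0.0007 and 0.003 m and velocity of joint bail between -0.05 and 0.05 rad/s and linear speed of lid below 0.02 m/s); the robot touches nothing.
It fails at once if the stamp, the bottle or the ring cutter is shifted by more than 3 cm or tipped over (distance of any of wood_stamp, glaze_bone, ring_cutter_1 from where it was at the start of the episode above 0.03 m or angle between any of wood_stamp, glaze_bone's own z axis and vertical above 0.7 rad).
It also fails if it takes over 53 s, if anything falls off the work surface, if the arm or the gripper's body presses on something with over 40 N, if the wrist force passes 120 N, or if a joint passes its speed limit or range.

ROBOT

A 6-joint arm with a two-finger parallel gripper is mounted at the origin on a cart in front of the work surface, level with it; the furniture and walls round the work are solid. World frame = base frame: x ahead of the robot, y to its left, z up, the work surface at z = 0. Lengths are in m, angles in rad, forces in N, time in s.
With the tool pointing down it reaches from about 0.3 to 0.825 m from the base axis. Payload 5.4 kg.
Tool frame: the origin (TCP) lies at the very end of the fingers, on their centre line; the grasp point (between the pads) lies 19 mm behind it; z points along the fingers, y is the line along which they close (so a half turn about z gives the same grasp; the last joint's range is limited). The gripper opens to 92 mm and grips with 3 to 60 N. Pads are 20 mm wide; open, the fingers measure 128 mm over their backs; the gripper's body (75 mm by 189 mm) begins 69 mm behind the grasp point.
Start: joints at [-1.553, 0.158, 1.597, -0, 1.386, -0.21], TCP at [0.13, -0.56, 0.178] pointing down, gripper open.
Joint ranges: [-2.91, 2.91], [-0.94, 2.29], [0.18, 2.7], [-1.29, 4.43], [0.17, 2.64], [-3, 3]. Speed limits (rad/s): [2.57, 2.57, 3.14, 3.14, 3.14, 3.14].

INTERFACE

Orientations are given as a rotation vector (axis times angle).
In Python, from workcell import bot gives the robot as it stands. Calls block until the motion is done:
- bot.goto(position, orientation): joint-space move of the TCP to a pose.
- bot.line_to(position, rot=None, max_speed=0.15): straight line of the TCP; rot=None keeps the orientation; max_speed is the mean speed in m/s.
- bot.set_joints(angles): joint-space move.
- bot.set_gripper(opening, newtons=None): opening from 0.0 (shut) to 1.0 (fully open); newtons is the grip in N (None keeps the last); returns when the fingers have stopped.
- bot.hold(seconds).
- bot.inverse_kinematics(position, orientation): joint angles nearest the present ones, or None.
- bot.read_camera(name): name is "side" or "top"; returns a dict with "pixels" (480x640x3 uint8, blue, green, red), "fx", "fy", "cx", "cy" (pixels), "R" (3x3) and "t" (3): a world point X has camera coordinates R X + t. Camera axes: x right, y down, z forward; pixel columns grow to the right and rows downward; lengths in m; the calibration is good to about 2 mm. A picture is of the moment at which its call begins. There is no depth.
A pose or a line that the arm cannot do raises bot.MotionError and nothing moves.
- bot.job_done(): hands the job in; it is judged then, once.
Readings, each from a call of its own:
- bot.current_clock(): time.
- bot.current_joints(): joint angles.
- bot.current_joint_vel(): joint speeds.
- bot.current_effort(): joint torques, N m.
- bot.current_ee_pos(): TCP position.
- bot.current_tool_rot(): TCP orientation.
- bot.current_contact_force(): force on the tool from outside, world axes, zero at the start.
- bot.current_ft_torque(): the same for the moment, N m.
- bot.current_opening(): opening from 0.0 (shut) to 1.0 (fully open).
- bot.current_grip_force(): force on a finger pad.
Only numpy, scipy, OpenCV 4.12 (cv2) and the standard library are available. Lean on these libraries where they do the work, as an engineer would, in place of code of your own. Each camera call takes 0.05 s, during which the arm holds its last target. There are 200 camera calls.

## Working session

There is one attempt and no reset: what is moved stays moved. The work goes in short steps, each a Python script; the robot and the scene stay as the last script left them, time stands still between calls to the robot, and variables do not carry over. Pictures are saved under pics/ and viewed, at most 10 in all, crops included, and the job is handed in when it is done.

```bash
mkdir -p pics; python3 - <<'E'
from workcell import bot
import cv2,pickle
for n in("side","top"):
    c=bot.read_camera(n); cv2.imwrite(f"pics/{n}0.png",c["pixels"]); pickle.dump(c,open(f"{n}0.pkl","wb"))
    print(n,c["fx"],c["fy"],c["cx"],c["cy"],c["R"],c["t"])
print(bot.current_clock())
E
```

```text
side 508.9485041679804 508.9485041679804 325.17736728362104 253.14788687456488 [[-0.99742463 -0.07064006 -0.01241351]
 [-0.01543896  0.38048447 -0.92465843]
 [ 0.07004108 -0.92208544 -0.38059519]] [0.50879969 0.12163737 0.95182877]
top 584.4069819320143 584.4069819320143 316.1638332668682 246.70505474890737 [[-0.01800441 -0.99981348  0.00698867]
 [-0.99765319  0.01750281 -0.06619484]
 [ 0.06606017 -0.00816407 -0.99778224]] [0.02911277 0.51229594 1.51559792]
0.1
```

View pics/side0.png

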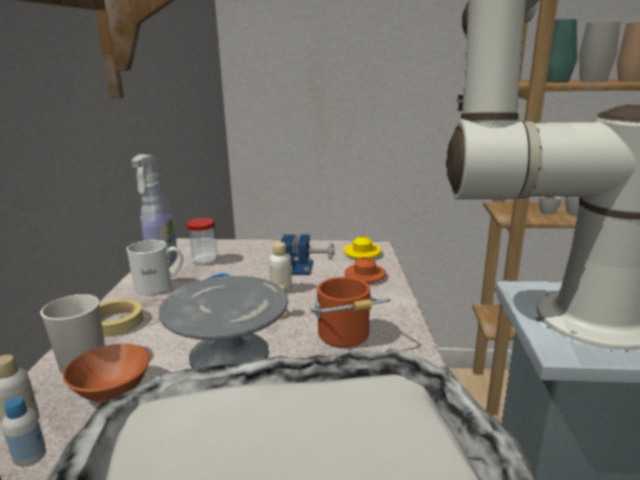

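View pics/top0.png

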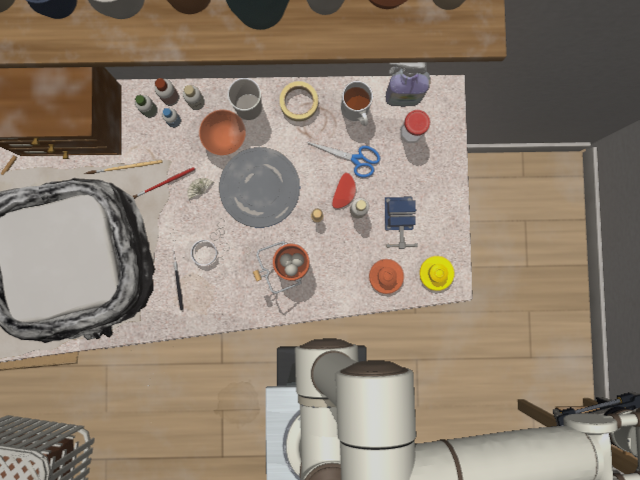

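Side view: crock at (343,311), grip at (363,305), orange lid at (365,271), yellow look-alike at (362,247). Top view: crock at (291,262), bail grip at (257,275), ring cutter at (205,254), stamp at (317,214), bottle at (360,207). There are two lid-shaped things, orange at (387,277) and yellow at (437,273). The orange terracotta one fits; I'll confirm it in a crop.

```bash
cat > vis.py <<'E'
import numpy as np,cv2
def ray(c,u,v):
    d=c["R"].T@np.array([(u-c["cx"])/c["fx"],(v-c["cy"])/c["fy"],1]); return -c["R"].T@c["t"],d
def onplane(c,u,v,z):
    o,d=ray(c,u,v); return o+d*(z-o[2])/d[2]
def proj(c,X):
    p=c["R"]@np.array(X)+c["t"]; return np.array([c["fx"]*p[0]/p[2]+c["cx"],c["fy"]*p[1]/p[2]+c["cy"]])
def orange(img):
    h=cv2.cvtColor(img,cv2.COLOR_BGR2HSV); return cv2.inRange(h,(3,140,60),(13,255,255))
def comp(m,u,v,r=40):
    n,l,s,ce=cv2.connectedComponentsWithStats(m)
    best=[i for i in range(1,n) if np.hypot(*(ce[i]-[u,v]))<r and s[i,4]>25]
    return [(s[i].tolist(),ce[i].round(1).tolist(),l==i) for i in best]
E
python3 - <<'E'
import pickle
from vis import *
T=pickle.load(open("top0.pkl","rb"));S=pickle.load(open("side0.pkl","rb"))
for c,pts in((T,[(291,262),(387,277)]),(S,[(343,311),(365,271)])):
    m=orange(c["pixels"])
    for p in pts:
        for s,ce,mask in comp(m,*p,25):
            cs=max(cv2.findContours(mask.astype(np.uint8),0,1)[0],key=cv2.contourArea)
            print(p,s,ce,cv2.minEnclosingCircle(cs),cv2.fitEllipse(cs))
t=T["pixels"][225:325,235:460];s=S["pixels"][230:350,300:430]
t=cv2.resize(t,None,fx=3.5,fy=3.5,interpolation=2);
s=cv2.resize(s,None,fx=2,fy=2,interpolation=2)
o=np.zeros((t.shape[0]+s.shape[0],t.shape[1],3),np.uint8);o[:t.shape[0]]=t;o[t.shape[0]:,:s.shape[1]]=s
cv2.imwrite("pics/crop1.png",o);print(o.shape)
print(onplane(T,291,262,.095),onplane(T,387,277,.012),onplane(T,257,275,.1))
E
```

```text
(291, 262) [273, 244, 36, 36, 311] [291.4, 265.0] ((290.7984924316406, 261.6641845703125), 18.068086624145508) ((290.59027099609375, 261.76495361328125), (34.654232025146484, 35.25724792480469), 146.31277465820312)
(387, 277) [370, 260, 33, 33, 878] [386.1, 276.0] ((385.8385009765625, 276.1885986328125), 16.991621017456055) ((386.0060729980469, 276.05450439453125), (32.57795715332031, 32.84077835083008), 140.5777130126953)
(343, 311) [319, 308, 50, 39, 1580] [343.8, 327.1] ((343.7731018066406, 323.1134338378906), 26.67313575744629) ((343.9908752441406, 326.95782470703125), (37.54163360595703, 53.24365997314453), 83.57213592529297)
(365, 271) [318, 258, 67, 50, 1861] [349.9, 284.2] ((352.4358825683594, 288.3846130371094), 36.035057067871094) ((350.15997314453125, 284.2030944824219), (34.38443374633789, 71.70807647705078), 59.671451568603516)
(590, 788, 3)
[0.47059795 0.08380687 0.095     ] [ 0.43014422 -0.16444033  0.012     ] [0.43976089 0.16806134 0.1       ]
```

View pics/crop1.png

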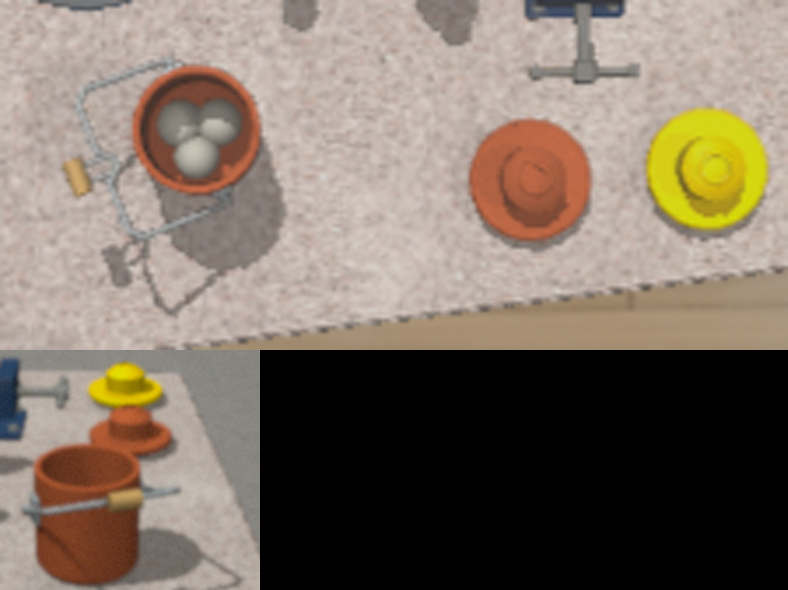

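The crop confirms it: the orange terracotta lid sits knob up, with the yellow one beside it. In the top view the bail's arm ends are at about (285,242) and (300,281). Next I measure the grip, the crock and the yaw.

```bash
cat >> vis.py <<'E'
def tri(a,pa,b,pb):
    o1,d1=ray(a,*pa);o2,d2=ray(b,*pb);d1/=np.linalg.norm(d1);d2/=np.linalg.norm(d2)
    k=np.linalg.lstsq(np.stack([d1,-d2],1),o2-o1,rcond=None)[0]
    p,q=o1+k[0]*d1,o2+k[1]*d2; return (p+q)/2,np.linalg.norm(p-q)
def grip(c,u,v,r=15):
    h=cv2.cvtColor(c["pixels"],cv2.COLOR_BGR2HSV);m=cv2.inRange(h,(12,105,110),(24,255,255))
    return max(comp(m,u,v,r),key=lambda a:a[0][4],default=None)
E
python3 - <<'E'
import pickle
from vis import *
from workcell import bot
T=pickle.load(open("top0.pkl","rb"));S=pickle.load(open("side0.pkl","rb"))
print("cam",-T["R"].T@T["t"],-S["R"].T@S["t"])
g=grip(T,257,275);h=grip(S,363,305);print(g and g[:2],h and h[:2])
C=onplane(T,290.7,261.7,.095);print("crock",C)
L=onplane(T,386,276.1,.0135);print("lid",L, "side proj flange/knobtop",proj(S,[*L[:2],.0115]),proj(S,[*L[:2],.045]))
print("crock side proj rim, base",proj(S,C),proj(S,[*C[:2],0]))
if g and h:
    G,e=tri(T,g[1],S,h[1]);d=G-C;print("grip",G,e,"r",np.hypot(d[0],d[1]),"r3",np.hypot(np.hypot(d[0],d[1]),G[2]-.061),"bail",np.arctan2(np.hypot(d[0],d[1]),G[2]-.061),"yaw",np.arctan2(-d[0],d[1]))
a=onplane(T,284.7,242.1,.061);b=onplane(T,300,280.7,.061);print("pivots",a,b,(a+b)/2,np.linalg.norm(a-b),np.arctan2(a[1]-b[1],a[0]-b[0]))
E
```

```text
cam [0.41149718 0.03251418 1.54594458] [0.44270018 0.86732796 0.48105045]
([253, 271, 8, 10, 43], [256.6, 275.2]) ([353, 299, 18, 12, 148], [361.4, 303.5])
crock [0.4713564  0.08454024 0.095     ]
lid [ 0.43252867 -0.16168572  0.0135    ] side proj flange/knobtop [365.223384   272.48222869] [365.49170899 258.55267301]
crock side proj rim, base [343.59280241 287.44890857] [343.52041857 335.37880099]
grip [0.43993116 0.16817023 0.10926668] 0.0016481694043029406 r 0.0893393576668586 r3 0.1015440451654632 bail 1.0754600741196394 yaw 0.35944134653986776
pivots [0.52296943 0.1002792  0.061     ] [0.42413278 0.06291106 0.061     ] [0.4735511  0.08159513 0.061     ] 0.10566484937520043 0.36146794828776974
```

Everything agrees: grip radius 101.5 mm (given 100), pivot spacing about 106 mm (given 112), yaw 0.36 and bail 1.08. The side projections match too. Now I check the IK, then pick and place the lid.

```bash
cat > geo.py <<'E'
import numpy as np
from scipy.spatial.transform import Rotation as Ro
C=np.array([.4714,.0845,0]);L=np.array([.4325,-.1617,0]);yaw=.36
ex=np.array([np.cos(yaw),np.sin(yaw),0]);ey=np.array([-np.sin(yaw),np.cos(yaw),0]);ez=np.array([0,0,1.])
def rot(tilt=0,s=1):   # tool z = down, leaning so the hand is on the crock's +y side
    z=-ez*np.cos(tilt)-ey*np.sin(tilt); y=s*ex; return Ro.from_matrix(np.stack([np.cross(y,z),y,z],1)).as_rotvec()
def push(th,tilt,gap=0,past=.008,half=.010,lift=0):
    """TCP with finger flank touching the grip at bail angle th from outside/below; tip reaches `past` beyond the contact"""
    g=C+ez*(.061+lift)+.1*(ey*np.sin(th)+ez*np.cos(th))
    z=-ez*np.cos(tilt)-ey*np.sin(tilt); n=ey*np.cos(tilt)-ez*np.sin(tilt)  # outward flank normal
    return g+n*(.0075+half+gap)+z*past
E
python3 - <<'E'
from geo import *
from workcell import bot
for s in(1,-1):
  print(s)
  for p,t in[(L+ez*.018,0),(C+ez*.2,0),(C+ez*.105,0)]+[(push(th,tl),tl) for th,tl in[(1.1,.8),(1.1,.6),(1.1,.4),(.5,.4),(0,.4),(0,.2)]]:
    q=bot.inverse_kinematics(p,rot(t,s));print(p.round(3),t,None if q is None else np.round(q,2))
E
```

```text
1
[ 0.432 -0.162  0.018] 0 [-0.62  0.06  2.04 -0.    1.03 -0.98]
[0.471 0.084 0.2  ] 0 [-0.08 -0.11  1.83 -0.    1.43 -0.44]
[0.471 0.084 0.105] 0 [-0.08 -0.02  1.94 -0.    1.23 -0.44]
[0.438 0.174 0.088] 0.8 [ 0.65  0.32  1.84 -0.78  1.36  0.61]
[0.437 0.177 0.09 ] 0.6 [ 0.55  0.19  1.89 -0.62  1.26  0.45]
[0.435 0.18  0.092] 0.4 [ 0.43  0.08  1.93 -0.43  1.2   0.24]
[0.45  0.142 0.135] 0.4 [ 0.35 -0.01  1.92 -0.42  1.25  0.13]
[0.467 0.097 0.147] 0.4 [ 0.24 -0.05  1.93 -0.42  1.24  0.02]
[0.466 0.099 0.15 ] 0.2 [ 0.1  -0.09  1.92 -0.2   1.26 -0.2 ]
-1
[ 0.432 -0.162  0.018] 0 [-0.62  0.06  2.04 -0.    1.03  2.16]
[0.471 0.084 0.2  ] 0 [-0.08 -0.11  1.83 -0.    1.43  2.71]
[0.471 0.084 0.105] 0 [-0.08 -0.02  1.94 -0.    1.23  2.71]
[0.438 0.174 0.088] 0.8 [ 0.65  0.32  1.84 -0.78  1.36 -2.53]
[0.437 0.177 0.09 ] 0.6 [ 0.55  0.19  1.89 -0.62  1.26 -2.7 ]
[0.435 0.18  0.092] 0.4 [ 0.43  0.08  1.93 -0.43  1.2  -2.9 ]
[0.45  0.142 0.135] 0.4 None
[0.467 0.097 0.147] 0.4 None
[0.466 0.099 0.15 ] 0.2 [ 0.1  -0.09  1.92 -0.2   1.26  2.94]
```

s=+1 works everywhere. Picking the lid.

```bash
python3 - <<'E'
from geo import *
from workcell import bot
import cv2
r=rot(0)
bot.goto(L+ez*.12,r); bot.set_gripper(.85,20)
bot.line_to(L+ez*.019,max_speed=.1)
print("F",bot.current_contact_force(),bot.current_clock())
bot.set_gripper(0,20)
print("open mm",bot.current_opening()*92,bot.current_grip_force())
bot.line_to(L+ez*.19,max_speed=.15)
bot.goto(C+ez*.19,r)
print("held",bot.current_opening()*92,bot.current_contact_force(),bot.current_ee_pos(),bot.current_clock())
c=bot.read_camera("side");cv2.imwrite("pics/side1.png",cv2.resize(c["pixels"][170:350,250:450],None,fx=3,fy=3))
E
```

```text
F [0.89897135 0.41245246 0.24904618] 3.4833
open mm 0.6171217043857229 0.0
held 0.4385244125590161 [ 0.74867626 -0.38181697  0.18990428] [0.47136605 0.08368397 0.18971326] 6.9333
```

View pics/side1.png

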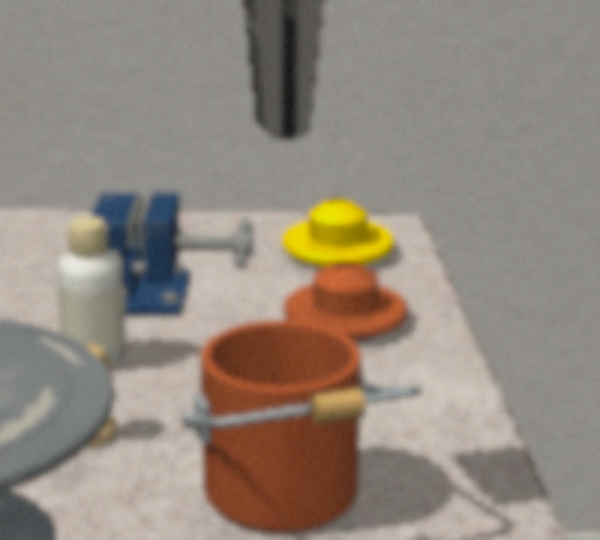

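The grasp missed. The side view shows empty closed fingers with the tip at about (345,214), and the lid still near (365,270). I'll measure where the lid and the tip really are.

```bash
python3 - <<'E'
from geo import *
from vis import *
from workcell import bot
import cv2,pickle
T=bot.read_camera("top");S=bot.read_camera("side")
pickle.dump((T,S),open("p1.pkl","wb"))
print("tip proj",proj(S,C+ez*.19))
m=orange(T["pixels"])
for s,ce,mask in comp(m,386,276,25):
    cs=max(cv2.findContours(mask.astype(np.uint8),0,1)[0],key=cv2.contourArea);print(s,ce,cv2.fitEllipse(cs))
a=cv2.resize(T["pixels"][225:325,235:460],None,fx=3.4,fy=3.4)
b=[cv2.resize(I[245:300,335:395],None,fx=4,fy=4,interpolation=2) for I in(pickle.load(open("side0.pkl","rb"))["pixels"],S["pixels"])]
o=np.zeros((570,765,3),np.uint8);o[:340]=a;o[340:560,:240]=b[0];o[340:560,260:500]=b[1];cv2.imwrite("pics/c2.png",o)
E
```

```text
tip proj [343.64578138 235.35717083]
[370, 260, 33, 33, 880] [386.1, 276.0] ((386.0060729980469, 276.05450439453125), (32.57795715332031, 32.84077835083008), 140.5777130126953)
```

View pics/c2.png

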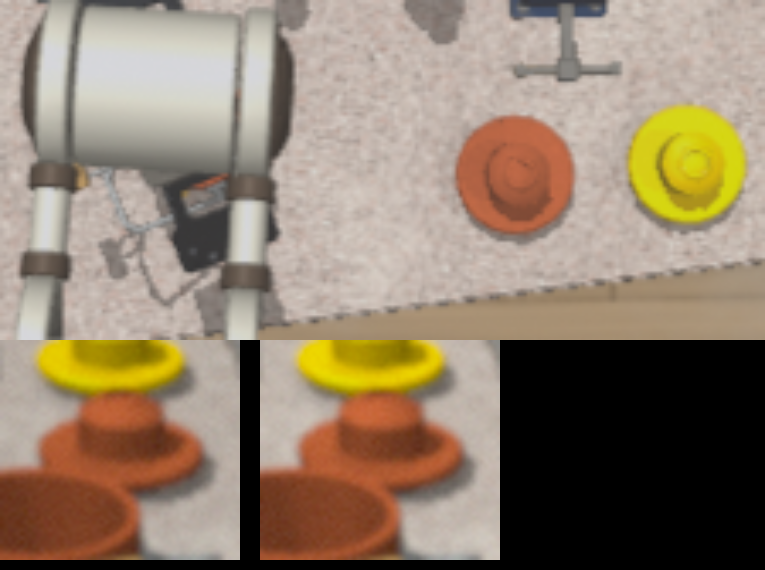

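The lid hasn't moved, but the fingertips appear about 21 px (some 42 mm) above the reported TCP, so the fingers closed above the knob. I'll measure that offset at two tool yaws and with a tilt, to get its direction.

```bash
python3 - <<'E'
from geo import *
from vis import *
from workcell import bot
import cv2,pickle
bg=pickle.load(open("side0.pkl","rb"))["pixels"].astype(int)
def tip(S):
    m=(np.abs(S["pixels"].astype(int)-bg).max(2)>45).astype(np.uint8);m[:,430:]=0;m[:120]=0;m[260:]=0
    m=cv2.morphologyEx(m,cv2.MORPH_OPEN,np.ones((3,3)))
    v,u=np.where(m);b=v.max();rows=[(int(u[v==k].min()),int(u[v==k].max())) for k in(b-2,b-6,b-15)]
    return b,rows
T0=rot(0)
print("yaw0",tip(bot.read_camera("side")),bot.current_ee_pos(),bot.current_tool_rot(),T0)
out=[]
P=C+ez*.19
rz=(Ro.from_rotvec([0,0,np.pi/2])*Ro.from_rotvec(T0)).as_rotvec()
bot.goto(P,rz);S=bot.read_camera("side");print("yaw90",tip(S),bot.current_ee_pos());out.append(S["pixels"][120:260,270:430])
bot.goto(P,T0);bot.set_gripper(.85);S=bot.read_camera("side");print("open",tip(S),bot.current_ee_pos());out.append(S["pixels"][120:260,270:430])
cv2.imwrite("pics/c3.png",cv2.resize(np.hstack(out),None,fx=2.4,fy=2.4))
print("proj",proj(S,P),[proj(S,P+d) for d in(ez*.04,np.array([0,-.04,0]))],bot.current_clock())
E
```

```text
yaw0 (np.int64(215), [(340, 350), (335, 351), (334, 352)]) [0.47159041 0.08331713 0.18996393] [ 1.79042319e+00  2.58136295e+00 -2.91105867e-04] [1.78784746 2.5832549  0.        ]
yaw90 (np.int64(215), [(338, 350), (337, 351), (337, 351)]) [0.47141769 0.08438853 0.19001141]
open (np.int64(217), [(316, 321), (313, 373), (312, 375)]) [0.47139    0.08450761 0.18999399]
proj [343.64578138 235.35717083] [array([343.68049755, 212.05335581]), array([344.51429286, 227.22212132])] 11.2333
```

View pics/c3.png

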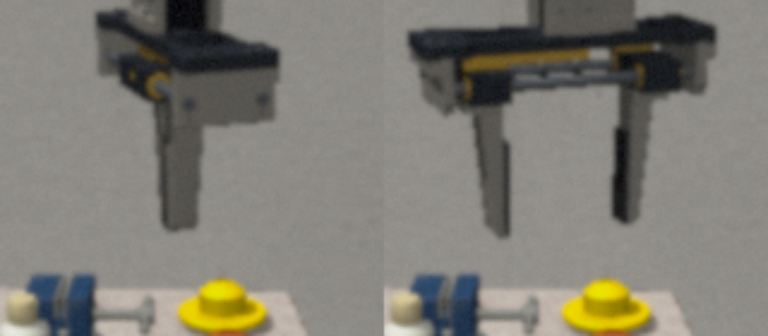

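The tip stays at u≈344, v≈215 at both yaws and the open fingers are symmetric about u≈344. So the offset is purely axial: the real tips are about 38 mm short of the reported TCP. I'll regrasp, feeling for the flange (z = 15 mm) to calibrate it exactly.

```bash
python3 - <<'E'
from geo import *
from workcell import bot
r=rot(0)
bot.goto(L+ez*.08,r); bot.set_gripper(.85,25)
bot.line_to(L+ez*.0,max_speed=.12)
f0=bot.current_contact_force();z=0.
while z>-.036:
    z-=.002; bot.line_to(L+ez*z,max_speed=.05); f=bot.current_contact_force()-f0
    if f[2]>2: break
print("contact at",z,f,bot.current_ee_pos(),bot.current_clock())
E
```

```text
contact at -0.022000000000000006 [-3.9932638   1.73563774  6.98186283] [ 0.43288421 -0.16195831 -0.02126818] 16.075
```

```bash
python3 - <<'E'
from geo import *
from workcell import bot
import cv2
r=rot(0)
bot.line_to(L+ez*-.0185,max_speed=.05)
bot.set_gripper(0,25)
print("mm",bot.current_opening()*92,bot.current_grip_force())
o=bot.current_opening()
if o*92>40:
    bot.line_to(L+ez*.13,max_speed=.15)
    bot.goto(C+ez*.14,r)
    print("held",bot.current_opening()*92,bot.current_contact_force(),bot.current_ee_pos(),bot.current_clock())
    c=bot.read_camera("side");cv2.imwrite("pics/side2.png",cv2.resize(c["pixels"][150:350,270:430],None,fx=3,fy=3))
E
```

```text
mm 47.620834342914456 24.99973830897943
held 47.10843101327764 [-0.47073831 -0.05909768 -2.17345288] [0.47126552 0.08366842 0.13957909] 19.0167
```

View pics/side2.png

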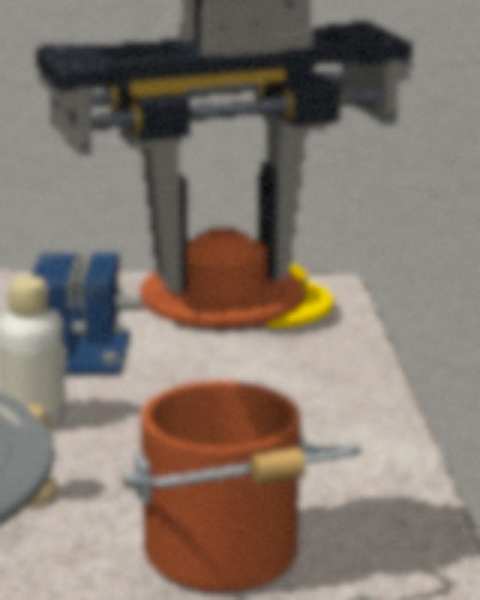

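The lid is held level, its flange centre at crop (223,298) above the crock mouth at (220,415). Lowering with a force check.

```bash
cat > low.py <<'E'
from geo import *
from workcell import bot
def lower(dx,dy,z0,zend=.067,step=.002,lim=5):
    P=C+ex*dx+ey*dy; z=z0
    bot.line_to(P+ez*z,max_speed=.1); bot.hold(.1); f0=bot.current_contact_force()
    while z>zend:
        z-=step; bot.line_to(P+ez*z,max_speed=.05); f=bot.current_contact_force()-f0
        if f[2]>lim or np.hypot(f[0],f[1])>8: break
    print((dx,dy),"z",round(z,4),f.round(1),bot.current_ee_pos().round(4),"M",np.round(bot.current_ft_torque(),2),round(bot.current_clock(),2))
    return z
E
python3 - <<'E'
from low import *
lower(0,0,.082)
E
```

```text
(0, 0) z 0.066 [-6.9  0.1 19.7] [0.4719 0.0845 0.0683] M [-0.15  1.32 -0.04] 21.9
```

Contact came at TCP z = 0.0683 (0.0685 expected), so the lid is seated. Release and check.

```bash
python3 - <<'E'
from low import *
import cv2
bot.line_to(C+ez*.0685,max_speed=.05)
bot.set_gripper(.85)
bot.line_to(C+ez*.17,max_speed=.2)
bot.goto(C+ey*.19+ez*.2,rot(.5)); bot.set_gripper(0,20)
S=bot.read_camera("side");T=bot.read_camera("top");print(bot.current_clock())
o=np.hstack([cv2.resize(S["pixels"][170:350,270:430],None,fx=2.2,fy=2.2),cv2.resize(T["pixels"][170:350,220:400],None,fx=2.2,fy=2.2)])
cv2.imwrite("pics/c4.png",o)
from vis import *
P=bot.current_ee_pos();z=-ez*np.cos(.5)-ey*np.sin(.5)
print("tip proj side axial/vertical",proj(S,P-.036*z),proj(S,P+.036*ez))
E
```

```text
25.575
tip proj side axial/vertical [396.4622619  259.00276955] [391.05527411 250.78364478]
```

View pics/c4.png

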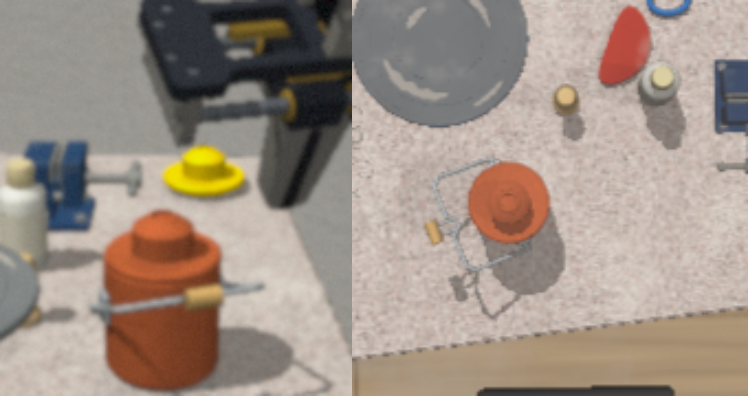

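The top view shows the lid seated, concentric on the crock at crop (508,202), with the bail still open; the side view shows it level. The tilted tips at about (398,261) match the axial-offset prediction (396,259). Now I push the bail, with the 36 mm correction.

```bash
python3 - <<'E'
from geo import *
from workcell import bot
import cv2
def tz(t): return -ez*np.cos(t)-ey*np.sin(t)
def pose(th,t,gap=0,lift=0): return push(th,t,gap,past=.009,lift=lift)+.036*tz(t),rot(t)
tilt=lambda th:.3+.3*max(th,0)/1.08
p,r=pose(1.08,.6,.04);bot.goto(p,r)
p,r=pose(1.08,.6,.006);bot.line_to(p,r,.1);f0=bot.current_contact_force()
for th in [1.0,.9,.8,.7,.6,.5,.4]:
    p,r=pose(th,tilt(th));bot.line_to(p,r,.1);f=bot.current_contact_force()-f0
    print(th,"push",round(-f@ey,1),"side",round(f@ex,1),"z",round(f[2],1))
    if np.linalg.norm(f)>25: break
print(bot.current_clock())
S=bot.read_camera("side");cv2.imwrite("pics/c5.png",cv2.resize(S["pixels"][150:350,270:430],None,fx=3,fy=3))
E
```

```text
1.0 push -0.9 side -0.5 z -1.1
0.9 push -1.0 side -0.8 z -0.2
0.8 push -0.3 side -1.2 z -1.3
0.7 push 0.1 side -1.1 z -0.9
0.6 push -0.9 side 0.4 z -0.5
0.5 push -0.5 side -0.9 z 0.4
0.4 push -1.3 side 0.2 z -0.7
28.5917
```

View pics/c5.png

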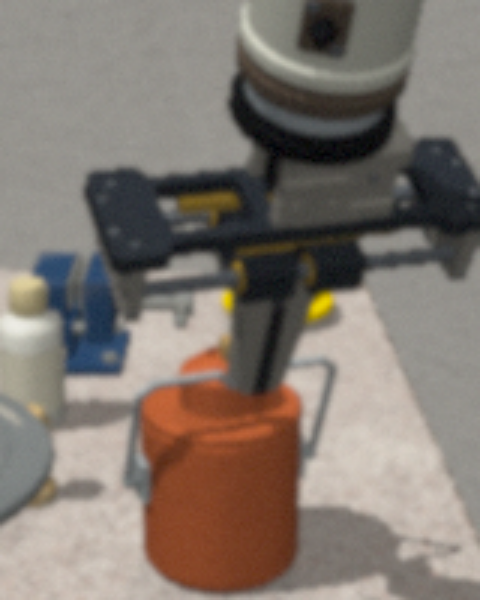

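The bail is coming up with the fingers behind the grip (crossbar at crop row ~375). On over the lip.

```bash
python3 - <<'E'
from geo import *
from workcell import bot
import cv2
def tz(t): return -ez*np.cos(t)-ey*np.sin(t)
def pose(th,t,gap=0,lift=0): return push(th,t,gap,past=.009,lift=lift)+.036*tz(t),rot(t)
tilt=lambda th:.3+.3*max(th,0)/1.08
f0=bot.current_contact_force()
for th in [.3,.25,.2,.16,.12,.09,.06,.03,.0,-.03,-.06]:
    p,r=pose(th,tilt(th),lift=.004 if th<.22 else 0);bot.line_to(p,r,.06);f=bot.current_contact_force()-f0
    print(th,"push",round(-f@ey,1),"side",round(f@ex,1),"z",round(f[2],1))
    if np.linalg.norm(f)>25: break
print(bot.current_clock())
S=bot.read_camera("side");cv2.imwrite("pics/c6.png",cv2.resize(S["pixels"][150:350,270:430],None,fx=3,fy=3))
E
```

```text
0.3 push -0.5 side -0.5 z -0.2
0.25 push -1.1 side -0.4 z 0.0
0.2 push -0.7 side -0.8 z 0.2
0.16 push -3.5 side -0.0 z 0.4
0.12 push -0.5 side 0.2 z -0.8
0.09 push 0.2 side 0.0 z 0.0
0.06 push -1.0 side 0.6 z 0.3
0.03 push -0.2 side 0.2 z -1.3
0.0 push 0.3 side -0.2 z -1.7
-0.03 push -0.7 side 0.1 z 0.2
-0.06 push -5.5 side -0.5 z 1.6
31.4417
```

View pics/c6.png

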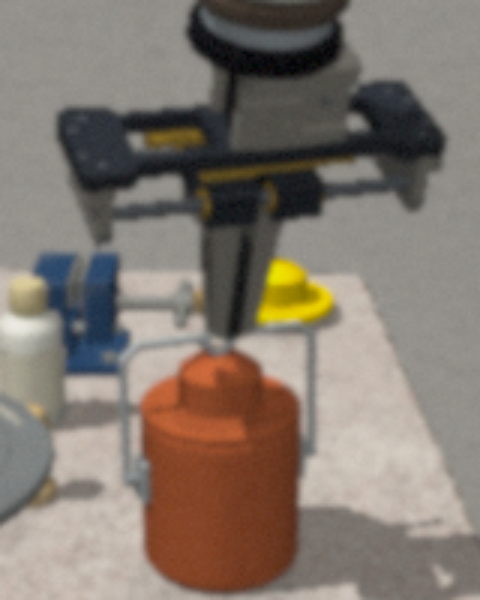

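The push force peaked near 0.16 rad and then fell away, so the dip has passed the lip; the bail looks upright with its dip at the knob top, crop (222,347). I'll retreat and verify numerically from both cameras.

```bash
python3 - <<'E'
from geo import *
from vis import *
from workcell import bot
P=bot.current_ee_pos()
bot.line_to(P+ey*.06,max_speed=.1); bot.line_to(P+ey*.12+ez*.08,max_speed=.2); bot.goto(np.array([.25,.38,.3]),rot(0))
T=bot.read_camera("top");S=bot.read_camera("side");print(bot.current_clock(),bot.current_contact_force())
G0=C+ez*.1625
pt,ps=proj(T,G0),proj(S,G0);print("expect",pt,ps)
g=grip(T,*pt,12);h=grip(S,*ps,12);print(g and g[:2],h and h[:2])
if g and h:
    G,e=tri(T,g[1],S,h[1]);d=G-C;print("grip",G,e,"ex",d@ex,"ey",d@ey,"bail",np.arctan2(d@ey,G[2]-.0625))
for u,v in((290.7,261.7),):
    for s,ce,mask in comp(orange(T["pixels"]),u,v,20):
        cs=max(cv2.findContours(mask.astype(np.uint8),0,1)[0],key=cv2.contourArea);q=cv2.minEnclosingCircle(cs);print(q,onplane(T,*q[0],.1)-C)
for s,ce,mask in comp(orange(S["pixels"]),343,311,30): print("side",s,ce)
A=__import__("pickle").load(open("top0.pkl","rb"))["pixels"]
for n,(u,v) in dict(stamp=(317,214),bottle=(360,207),ring=(205,254)).items():
    print(n,np.abs(A[v-12:v+12,u-12:u+12].astype(int)-T["pixels"][v-12:v+12,u-12:u+12]).mean())
E
```

```text
34.025 [-0.10833539 -0.15933839  0.11585158]
expect [289.67668432 260.52421022] [343.62263957 250.89150063]
([287, 254, 9, 12, 68], [291.5, 259.5]) ([335, 243, 18, 10, 94], [343.3, 248.7])
grip [0.47287932 0.08005707 0.16465628] 0.0015470856997908606 ex -0.0001806355322948054 ey -0.004679255198492899 bail -0.04577287570624934
((294.20513916015625, 259.9102478027344), 17.46578598022461) [ 0.00402837 -0.00887871  0.1       ]
((288.5, 262.5), 17.39262580871582) [-0.00213376  0.00533232  0.1       ]
side [317, 268, 52, 79, 3452] [343.3, 307.7]
stamp 3.0237268518518516
bottle 2.787615740740741
ring 3.142361111111111
```

```bash
python3 - <<'E'
from geo import *
from vis import *
from workcell import bot
S=bot.read_camera("side");T=bot.read_camera("top")
im=S["pixels"]; h=cv2.cvtColor(im,cv2.COLOR_BGR2HSV)
print("cols 338/343/348 BGR rows 238-275")
for v in range(238,276,1): print(v,[im[v,u].tolist() for u in(338,343,348)])
toc=(ey@[0,1,0]); d=np.array([0,1.,0])
print("pred grip top/bot edge",[proj(S,C+ez*(.1625+k)-ey*.0047)[1].round(1) for k in(.0075,-.0075)],"lip far/near",[proj(S,C+ez*.132+s*.011*d)[1].round(1) for s in(-1,1)],"flange near top/bottom",[proj(S,C+ez*z+.046*d)[1].round(1) for z in(.102,.095)])
m=np.zeros(T["pixels"].shape[:2],np.uint8)
for s,ce,k in comp(orange(T["pixels"]),290.7,261.7,20): m|=k.astype(np.uint8)
v,u=np.where(m);q=cv2.minEnclosingCircle(np.stack([u,v],1).astype(np.float32));print(q,onplane(T,*q[0],.1)-C)
E
```

```text
cols 338/343/348 BGR rows 238-275
238 [[129, 136, 138], [128, 135, 136], [133, 139, 140]]
239 [[139, 145, 148], [133, 138, 143], [135, 140, 143]]
240 [[151, 156, 163], [144, 153, 159], [144, 153, 159]]
241 [[164, 173, 184], [162, 170, 179], [158, 166, 175]]
242 [[164, 174, 185], [166, 174, 189], [163, 172, 183]]
243 [[164, 172, 182], [165, 172, 185], [154, 170, 184]]
244 [[159, 171, 183], [154, 168, 183], [133, 169, 191]]
245 [[150, 168, 183], [138, 167, 187], [110, 170, 197]]
246 [[130, 163, 185], [112, 157, 190], [97, 159, 193]]
247 [[104, 155, 186], [97, 153, 187], [87, 146, 180]]
248 [[93, 148, 182], [88, 142, 174], [78, 136, 167]]
249 [[85, 135, 166], [76, 125, 155], [70, 119, 145]]
250 [[70, 117, 146], [68, 110, 135], [64, 104, 128]]
251 [[65, 106, 129], [62, 97, 122], [57, 98, 119]]
252 [[59, 93, 114], [56, 90, 110], [48, 99, 116]]
253 [[53, 82, 100], [73, 93, 108], [26, 111, 128]]
254 [[70, 87, 100], [110, 124, 133], [12, 129, 146]]
255 [[97, 106, 113], [144, 153, 161], [41, 131, 147]]
256 [[113, 119, 126], [154, 164, 175], [76, 119, 134]]
257 [[126, 130, 137], [156, 165, 174
[... 559 characters left out ...]
62, 82, 124]]
268 [[54, 82, 148], [86, 98, 130], [47, 74, 139]]
269 [[46, 83, 165], [63, 91, 159], [50, 82, 159]]
270 [[49, 88, 180], [55, 93, 178], [50, 85, 163]]
271 [[56, 96, 189], [51, 94, 185], [47, 85, 171]]
272 [[55, 97, 189], [58, 96, 186], [50, 90, 176]]
273 [[49, 93, 189], [53, 95, 188], [50, 93, 180]]
274 [[55, 98, 192], [52, 91, 186], [52, 91, 180]]
275 [[51, 93, 189], [53, 96, 185], [51, 90, 178]]
pred grip top/bot edge [np.float64(245.7), np.float64(254.0)] lip far/near [np.float64(265.0), np.float64(270.4)] flange near top/bottom [np.float64(296.1), np.float64(299.9)]
((290.88739013671875, 261.5978698730469), 18.06477165222168) [-5.24880136e-06 -6.06412475e-04  1.00000000e-01]
```

The lid is centred within 0.6 mm and the bystanders haven't moved. The grip edges (rows 245.4–253.4) give a lift of about 2 mm, and the bail stands at about −0.046, against its stop. I'll press it gently back to about 0 from the other side, limited by position. That also tests whether it's clamped.

```bash
python3 - <<'E'
from geo import *
from vis import *
from workcell import bot
r=rot(0);Z=.1175
bot.goto(C-ey*.06+ez*.25,r);bot.line_to(C-ey*.05+ez*Z,max_speed=.2);f0=bot.current_contact_force()
bot.line_to(C-ey*.026+ez*Z,max_speed=.15)
for d in(.0235,.0215,.0195,.0175,.016):
    bot.line_to(C-ey*d+ez*Z,max_speed=.05);f=bot.current_contact_force()-f0
    print(d,"resist",round(-f@ey,1),f.round(1),"th~",round((.0175-d)/.1,3))
    if -f@ey>5: break
bot.line_to(C-ey*.07+ez*Z,max_speed=.15);bot.line_to(C-ey*.07+ez*.25,max_speed=.25);bot.goto(np.array([.25,.38,.3]),r)
T=bot.read_camera("top");S=bot.read_camera("side");print(bot.current_clock())
g=grip(T,290,260,12);h=grip(S,343.6,250,12);print(g[:2],h[:2])
G,e=tri(T,g[1],S,h[1]);d=G-C;print("ey",d@ey,"z",G[2],e)
for u in(338,343):print([int(x) for x in S["pixels"][242:272,u,0]])
E
```

```text
0.0235 resist 0.0 [-0.6 -0.2 -0.1] th~ -0.06
0.0215 resist 0.6 [ 0.6 -0.4 -0.9] th~ -0.04
0.0195 resist 0.3 [-0.1 -0.4  0.2] th~ -0.02
0.0175 resist 0.8 [ 0.7 -0.6 -1. ] th~ 0.0
0.016 resist -0.0 [ 0.1  0.1 -1.3] th~ 0.015
40.9917
([285, 255, 9, 12, 69], [288.6, 260.6]) ([337, 242, 16, 13, 102], [345.0, 249.7])
ey 0.002717145532435707 z 0.16568235293633016 0.00209050684511622
[166, 163, 161, 159, 158, 144, 120, 100, 87, 76, 72, 58, 62, 72, 104, 135, 146, 148, 150, 151, 145, 133, 112, 97, 87, 68, 48, 40, 35, 52]
[166, 164, 164, 160, 152, 129, 105, 91, 87, 78, 65, 59, 62, 83, 122, 147, 161, 159, 162, 162, 163, 165, 142, 113, 92, 95, 101, 86, 67, 55]
```

The bail moved from −0.046 to about +0.027 rad with under 1 N, so the dip lies inside the dish. With the lid seated, that means the pivots are lifted and the bail is clamped. The arm is clear, so I hand in.

```bash
python3 - <<'E'
from workcell import bot
print(bot.job_done())
E
```

```text
the job is handed in; nothing more can be done
None
```

I handed the job in at about 41 s: the lid is on level and centred to about 0.6 mm, and the bail is upright at about 0.03 rad. I couldn't measure the clamping directly, but the dip's position and a lift of about 2 mm (good to about 2 mm) say it is snapped into the dish; the stamp, bottle and ring cutter were unmoved before a final nudge of the bail, and the arm is clear.

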